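# Find the rocking tin lid and hold it home

## Robot

A 6-joint arm with a two-finger parallel gripper is mounted at the origin on the work surface. World frame = base frame: x ahead of the robot, y to its left, z up, the work surface at z = 0. Lengths are in m, angles in rad, forces in N, time in s.
With the tool pointing down it reaches from about 0.375 to 0.975 m from the base axis. Payload 3.8 kg.
Tool frame: the origin (TCP) lies at the very end of the fingers, on their centre line; the grasp point (between the pads) lies 19 mm behind it; z points along the fingers, y is the line along which they close (so a half turn about z gives the same grasp; the last joint's range is limited). The gripper opens to 85 mm and grips with 20 to 120 N. Pads are 22 mm wide; open, the fingers measure 114 mm over their backs; the gripper's body (76 mm by 85 mm) begins 54 mm behind the grasp point. The pads swing forward as they close: fully open they stand 13 mm farther back than shut.
Start: joints at [-1.201, 0.264, 1.604, -0, 1.274, -0.037], TCP at [0.267, -0.62, 0.231] pointing down, gripper open.
Joint ranges: [-2.63, 2.63], [-0.94, 2.18], [0.31, 2.57], [-1.31, 4.45], [0, 2.66], [-2.55, 2.55]. Speed limits (rad/s): [2.57, 2.57, 3.14, 3.14, 3.14, 3.14].

## Interface

Orientations are given as a unit quaternion [x, y, z, w].
In Python, from bench import manip, eyes, finish_job gives the robot as it stands.
- The arm moves only by the shell command python3 -m inch 'ROWS' [OPENING] [FORCE]. ROWS is a JSON object of lists of equal length, an entry for each row: "xyz": the shift along the tool's x, y, z normalised to -1 to 1, where 1 is 0.02 m, a list of three; "dr": the turn, a rotation vector about the tool's x, y, z normalised to -1 to 1, where 1 is 6 degrees, a list of three. In form: {"xyz": [[x, y, z], ...], "dr": [[ax, ay, az], ...]}. A call has exactly 10 rows; each row shifts and turns the commanded pose from where the row before left it, along the tool's axes as they then stand; what a row does not reach is not made up. A row lasts 1/10 s, in which the tool goes at most 50 mm and 8.59 degrees, less where a joint would pass 70% of its speed; a pose out of reach is approached as far as the arm can. A call with a number of a shift or a turn outside -1 to 1 is refused whole. A call with a gripper value outside its range is refused whole. OPENING is the opening, from 0 (shut) to 1 (fully open), set as the call begins (- or left out, the last holds). The fingers move at their own pace and stop on an object; FORCE is the grip in N (left out, the last holds). Time passes only in rows, so rows that do not move let the fingers close, or fill a call up. It gives the time, the measured TCP pose, the force, the opening and the grip force at its end, in the units of the state.
- manip.get_obs(): the state, without advancing time (a new reading comes with each control period).
- eyes.get_image(name): name is "scene" or "top"; returns (picture, depth): 384x512x3 uint8, red, green, blue; 384x512 float32, m along the optical axis (not along the pixel's ray), 0 where there is no reading.
- eyes.calibration(name): a dict with "fx", "fy", "cx", "cy" (pixels), "R" (3x3) and "t" (3): a world point X has camera coordinates R X + t. Camera axes: x right, y down, z forward; pixel columns grow to the right and rows downward; lengths in m; the calibration is good to about 2 mm. A picture is of the moment at which its call begins. calibration takes no time and is no camera call.
- finish_job(): hands the job in; it is judged then, once.
The state is a dict: "time_s": time; "joint_pos": joint angles; "qd": joint speeds; "tau": joint torques, N m; "tcp_pos": TCP position; "ee_rot": TCP orientation; "contact_force": force on the tool from outside, world axes, zero at the start; "torque": the same for the moment, N m; "width": finger opening in m; "gripper_force": force on a finger pad.
Only numpy, scipy, OpenCV 4.12 (cv2) and the standard library are available. Lean on these libraries where they do the work, as an engineer would, in place of code of your own. Each camera call takes 0.05 s, during which the arm holds its last target. There are 200 camera calls.

## Task

One of the four red tin lids in the wooden crate is not seated. Press lightly near the rim of one lid after another until you find the one that rocks, then press that lid down at its middle until it is fully home and level, and finish while still holding it down: its new seal pushes it up again if you let go. Only press with the fingertips: pick nothing up, and leave the candlestick, the jar and the carton where they stand.

Things in the scene. Friction and masses are not known exactly. Their poses are not given: they have to be found in the camera images.
- crate: Low open wooden crate 115 x 450 x 42 mm, fixed to the table, origin under its centre on the table; x across it (away from the robot), y along the row to the left, z up. Four upright metal tins with yellow bands and identical red lids stand fixed in it in a row along y, 105 mm apart. Each lid is a flat cap 85 mm across and 16 mm tall, nominal top 88 mm above the table, 46 mm above the crate's walls. A paler disc 60 mm across on each lid is flat paint.
- place_1 (a point): Middle of the top face of tin lid number 1, counted from the crate's left (+y) end: the fixed nominal point; the true lid top lies up to 2.5 mm above or below it, at random. Axes as the crate's. Only one of the four lids is loose, which one differs each time and cannot be seen.
- place_2 (a point): Middle of the top face of tin lid number 2, counted from the crate's left (+y) end: the fixed nominal point; the true lid top lies up to 2.5 mm above or below it, at random. Axes as the crate's. Only one of the four lids is loose, which one differs each time and cannot be seen.
- place_3 (a point): Middle of the top face of tin lid number 3, counted from the crate's left (+y) end: the fixed nominal point; the true lid top lies up to 2.5 mm above or below it, at random. Axes as the crate's. Only one of the four lids is loose, which one differs each time and cannot be seen.
- place_4 (a point): Middle of the top face of tin lid number 4, counted from the crate's left (+y) end: the fixed nominal point; the true lid top lies up to 2.5 mm above or below it, at random. Axes as the crate's. Only one of the four lids is loose, which one differs each time and cannot be seen.
- lid_seat (a joint): How far down (m) the lid is, for the one loose lid, wherever it stands (the three good lids have none and do not move). 0 = unseated, standing on its springy seal (about 1.2 N per mm, fully home at about 6 N pressed at its middle, rigid beyond); 0.005 = fully home; it rises again when let go; below zero = lifted.
- lid_rock_x (a joint): Tilt (rad) about the crate's x axis of the one loose lid, wherever it stands (the three good lids have none and do not move). 0 = level, positive = its left (+y) edge up. Pressed near the rim (about 30 mm from the middle) with 3 to 5 N the loose lid tips by about 0.1 rad and sinks some 5 mm under the finger, where a good lid does not give; pressed at its middle it comes level when home.
- lid_rock_y (a joint): The same tilt about the crate's y axis (rad) of the one loose lid, wherever it stands (the three good lids have none and do not move). Positive = its far (+x) edge down; pressing the edge nearest the robot makes it negative.
- candlestick: Loose brass candlestick, 60 mm across its foot, 95 mm tall, upright beyond the crate, to be left alone; origin under its foot, z up.
- jar: Loose amber glass jar with a green cap, 56 mm across, 80 mm tall, upright beyond the crate, to be left alone; origin under its base, z up.
- carton: Loose small blue cardboard carton with a white paper band, 50 x 60 x 70 mm (x, y, z) on the table past the crate's left end, to be left alone; origin under its base.

How it is judged:
By the outcome, as a careful person would: the job done as asked, in the order asked, and still so for the second after the job is handed in, while the arm keeps its last pose, push and grip.
It also fails if it takes over 51 s, if anything falls off the work surface, if the arm or the gripper's body presses on something with over 40 N, if the wrist force passes 120 N, or if a joint passes its speed limit or range.

## Working session

There is one attempt and no reset: what is moved stays moved. The work goes in short steps, Python scripts to look and compute and a shell command to move; the robot and the scene stay as the last step left them, time stands still between calls to the robot, and variables do not carry over. Pictures are saved under pics/ and viewed, at most 10 in all, crops included, and the job is handed in when it is done.

```bash
ls; mkdir -p pics
python3 - <<'E'
from bench import manip, eyes
import cv2,numpy as np
o=manip.get_obs()
for k,v in o.items(): print(k,np.round(v,4))
for n in("top","scene"):
    p,d=eyes.get_image(n); np.savez(f"{n}.npz",p=p,d=d); cv2.imwrite(f"pics/{n}1.png",p[:,:,::-1])
    print(n,eyes.calibration(n))
E
```

```text
pics
time_s 0.0
joint_pos [-1.2009  0.2648  1.6053 -0.      1.2737 -0.0369]
qd [-0.0008 -0.0004 -0.0001 -0.0009 -0.0003 -0.001 ]
tau [ 3.00000e-04 -5.15112e+01 -3.67313e+01 -1.00000e-04  1.31000e-02
 -0.00000e+00]
tcp_pos [ 0.2668 -0.6193  0.23  ]
ee_rot [ 9.794e-01  2.020e-01 -2.000e-04 -1.100e-03]
contact_force [-0.8067  0.0879 -0.0157]
torque [-0.0717  0.0252  0.019 ]
gripper_force 0.0
width 0.0854
top {'fx': 465.2927362001357, 'fy': 465.2927362001357, 'cx': 257.6931175287014, 'cy': 193.19549664841415, 'R': array([[ 4.76955477e-04, -9.99776175e-01,  2.11511728e-02],
       [-9.97433386e-01, -1.99002761e-03, -7.15729046e-02],
       [ 7.15989762e-02, -2.10627488e-02, -9.97211085e-01]]), 't': array([0.10378347, 0.6159673 , 1.29347183])}
scene {'fx': 352.96500265369264, 'fy': 352.96500265369264, 'cx': 249.3884136448048, 'cy': 192.74253619129237, 'R': array([[-0.84494087,  0.53467923, -0.01389438],
       [ 0.44205585,  0.68347476, -0.5809035 ],
       [-0.30110057, -0.4969712 , -0.81385384]]), 't': array([ 0.45045118, -0.2972395 ,  1.03795995])}
```

View pics/top1.png

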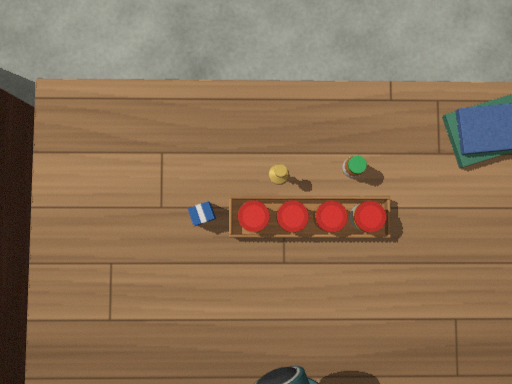

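Run:
```python
from bench import eyes
import cv2,numpy as np
f=np.load("top.npz");p,d=f["p"],f["d"];c=eyes.calibration("top")
v,u=np.indices(d.shape);X=np.stack([(u-c["cx"])/c["fx"]*d,(v-c["cy"])/c["fy"]*d,d],-1)
W=(X-c["t"])@c["R"]
r,g,b=[p[...,i].astype(int) for i in range(3)]
m=((r>g+50)&(r>b+50)&(d>0)&(W[...,2]>.075)&(W[...,2]<.1)).astype(np.uint8)
n,l,s,ce=cv2.connectedComponentsWithStats(cv2.morphologyEx(m,cv2.MORPH_CLOSE,np.ones((5,5))))
for i in range(1,n):
    if s[i,4]>100:
        q=W[l==i]; q=q[q[:,2]>.08]
        (cx,cy),R=cv2.minEnclosingCircle(q[:,:2].astype(np.float32))
        print(s[i],ce[i].round(1),q.mean(0).round(4),np.median(q[:,2]).round(4),cx,cy,R)
```

```text
[238 201  31  31 784] [253.1 216.1] [0.5496 0.1183 0.0908] 0.0877 0.5499311089515686 0.11800392717123032 0.042450133711099625
[277 201  32  31 783] [292.2 216.1] [0.5495 0.0145 0.0967] 0.0888 0.5372886657714844 0.051474619656801224 0.08234145492315292
[316 201  31  31 781] [331.  216.2] [ 0.5497 -0.0895  0.0945] 0.0864 0.5413825511932373 0.00012153387069702148 0.13366298377513885
[354 201  32  32 788] [369.7 216.4] [ 0.5492 -0.1945  0.0909] 0.0861 0.5400765538215637 -0.05249572545289993 0.1857350915670395
```

The top view shows the four lids in a row at pixels (254,216), (292,216), (331,216) and (370,216). The carton is at (202,214), the candlestick at (279,174) and the jar at (357,166). The lids work out to x≈0.55, y≈0.119, 0.014, -0.091 and -0.196, with tops at about 0.088. The 105 mm spacing matches.

I'll start at lid 4, with the fingers shut.

```bash
python3 -m inch '{"xyz":[[0,-1,0],[0.2,-1,0],[0.4,-1,0],[0.5,-1,0],[1,-1,0],[1,-1,0],[1,-1,0],[1,-1,0],[1,-1,0],[1,-1,0]],"dr":[[0,0,0.97],[0,0,0.97],[0,0,0.97],[0,0,0.97],[0,0,0],[0,0,0],[0,0,0],[0,0,0],[0,0,0],[0,0,0]]}' 0 20
```

```text
time_s: 1.1
tcp_pos: [0.389, -0.4179, 0.2307]
ee_rot: [1.0, 0.0, -0.0, -0.0]
contact_force: [0.6, -0.6, -0.0]
width: 0.0001
gripper_force: 0.0
```

```bash
python3 -m inch '{"xyz":[[0.7,-1,0.5],[0.7,-1,0.5],[0.7,-1,0.5],[0.7,-1,0.5],[0.7,-1,0.5],[0.7,-1,0.5],[0.7,-1,0.5],[0.7,-1,0.5],[0.4,-1,0.5],[0,-1,0.5]],"dr":[[0,0,0],[0,0,0],[0,0,0],[0,0,0],[0,0,0],[0,0,0],[0,0,0],[0,0,0],[0,0,0],[0,0,0]]}'
```

```text
time_s: 2.1
tcp_pos: [0.5093, -0.218, 0.1305]
ee_rot: [1.0, 0.0, 0.0, -0.0]
contact_force: [-0.4, 0.4, -0.3]
width: -0.0001
gripper_force: 0.0
```

```bash
python3 -m inch '{"xyz":[[0,0,0.5],[0,0,0.5],[0,0,0],[0,0,0],[0,0,0],[0,0,0],[0,0,0],[0,0,0],[0,0,0],[0,0,0]],"dr":[[0,0,0],[0,0,0],[0,0,0],[0,0,0],[0,0,0],[0,0,0],[0,0,0],[0,0,0],[0,0,0],[0,0,0]]}'
```

```text
time_s: 3.1
tcp_pos: [0.5085, -0.219, 0.1114]
ee_rot: [1.0, 0.0, 0.0, 0.0]
contact_force: [0.6, 0.3, -0.2]
width: -0.0001
gripper_force: 0.0
```

```bash
python3 -m inch '{"xyz":[[0.3,-0.6,0.2],[0.27,-0.55,0.2],[0,0,0.2],[0,0,0.2],[0,0,0.05],[0,0,0.05],[0,0,0.05],[0,0,0.05],[0,0,0],[0,0,0]],"dr":[[0,0,0],[0,0,0],[0,0,0],[0,0,0],[0,0,0],[0,0,0],[0,0,0],[0,0,0],[0,0,0],[0,0,0]]}'
```

```text
time_s: 4.1
tcp_pos: [0.5199, -0.1962, 0.0914]
ee_rot: [1.0, 0.0, 0.0, 0.0]
contact_force: [-0.6, -0.2, 0.1]
width: -0.0001
gripper_force: 0.0
```

```bash
python3 -m inch '{"xyz":[[0,0,0.05],[0,0,0.05],[0,0,0],[0,0,0],[0,0,0],[0,0,0],[0,0,0],[0,0,0],[0,0,0],[0,0,0]],"dr":[[0,0,0],[0,0,0],[0,0,0],[0,0,0],[0,0,0],[0,0,0],[0,0,0],[0,0,0],[0,0,0],[0,0,0]]}'
```

```text
time_s: 5.1
tcp_pos: [0.5199, -0.196, 0.0893]
ee_rot: [1.0, 0.0, 0.0, -0.0]
contact_force: [0.9, 0.4, 0.5]
width: 0.0001
gripper_force: 0.0
```

```bash
python3 -m inch '{"xyz":[[0,0,0.05],[0,0,0.05],[0,0,0],[0,0,0],[0,0,0],[0,0,0],[0,0,0],[0,0,0],[0,0,0],[0,0,0]],"dr":[[0,0,0],[0,0,0],[0,0,0],[0,0,0],[0,0,0],[0,0,0],[0,0,0],[0,0,0],[0,0,0],[0,0,0]]}'
```

```text
time_s: 6.1
tcp_pos: [0.5199, -0.196, 0.0873]
ee_rot: [1.0, 0.0, 0.0, 0.0]
contact_force: [0.8, -0.2, 0.8]
width: -0.0001
gripper_force: 0.0
```

```bash
python3 -m inch '{"xyz":[[0,0,0.05],[0,0,0.025],[0,0,0],[0,0,0],[0,0,0],[0,0,0],[0,0,0],[0,0,0],[0,0,0],[0,0,0]],"dr":[[0,0,0],[0,0,0],[0,0,0],[0,0,0],[0,0,0],[0,0,0],[0,0,0],[0,0,0],[0,0,0],[0,0,0]]}'
```

```text
time_s: 7.1
tcp_pos: [0.5199, -0.196, 0.0858]
ee_rot: [1.0, 0.0, -0.0, -0.0]
contact_force: [0.3, -0.3, -0.2]
width: -0.0004
gripper_force: 0.0
```

```bash
python3 -m inch '{"xyz":[[0,0,0.025],[0,0,0.025],[0,0,0.025],[0,0,0],[0,0,0],[0,0,0],[0,0,0],[0,0,0],[0,0,0],[0,0,0]],"dr":[[0,0,0],[0,0,0],[0,0,0],[0,0,0],[0,0,0],[0,0,0],[0,0,0],[0,0,0],[0,0,0],[0,0,0]]}'
```

```text
time_s: 8.1
tcp_pos: [0.5199, -0.196, 0.0843]
ee_rot: [1.0, 0.0, -0.0, 0.0]
contact_force: [-0.2, -0.8, 0.5]
width: 0.0
gripper_force: 0.3
```

```bash
python3 -m inch '{"xyz":[[0,0,0.025],[0,0,0.025],[0,0,0.025],[0,0,0],[0,0,0],[0,0,0],[0,0,0],[0,0,0],[0,0,0],[0,0,0]],"dr":[[0,0,0],[0,0,0],[0,0,0],[0,0,0],[0,0,0],[0,0,0],[0,0,0],[0,0,0],[0,0,0],[0,0,0]]}'
python3 - <<'E'
from bench import manip,eyes
import cv2
p,d=eyes.get_image("scene"); cv2.imwrite("pics/s2.png",cv2.resize(p[150:350,100:370,::-1],None,fx=2.9,fy=2.9))
print(manip.get_obs()["contact_force"])
E
```

```text
time_s: 9.1
tcp_pos: [0.5199, -0.196, 0.0828]
ee_rot: [1.0, 0.0, -0.0, -0.0]
contact_force: [-1.0, -0.2, 1.2]
width: 0.0002
gripper_force: 0.6
[-1.60563926  0.17983804  1.20032821]
```

View pics/s2.png

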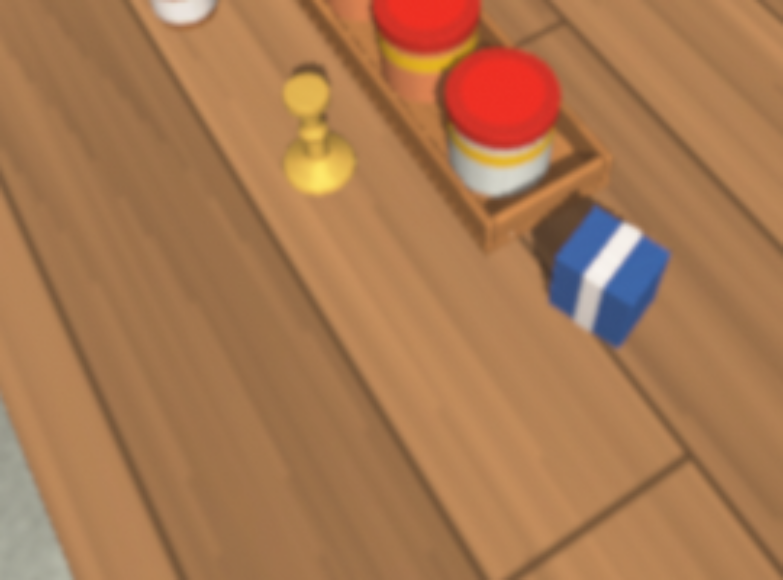

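My crop shows only lids 1 and 2, the candlestick and the carton at (610,275), so it missed lid 4. I'll crop around the fingertip instead.

Run:
```python
from bench import manip,eyes
import cv2,numpy as np
p,d=eyes.get_image("scene");c=eyes.calibration("scene")
x=c["R"]@[.53,-.196,.088]+c["t"];u=int(c["fx"]*x[0]/x[2]+c["cx"]);v=int(c["fy"]*x[1]/x[2]+c["cy"]);print(u,v)
u0=max(u-70,0);v0=max(v-60,0)
cv2.imwrite("pics/s3.png",cv2.resize(p[v0:v0+110,u0:u0+150,::-1],None,fx=5,fy=5,interpolation=cv2.INTER_CUBIC))
print(manip.get_obs()["contact_force"],manip.get_obs()["torque"])
```

```text
209 95
[-1.1003414  -0.08415046  0.57637608] [-0.05653002  0.25362692  0.00596219]
```

View pics/s3.png

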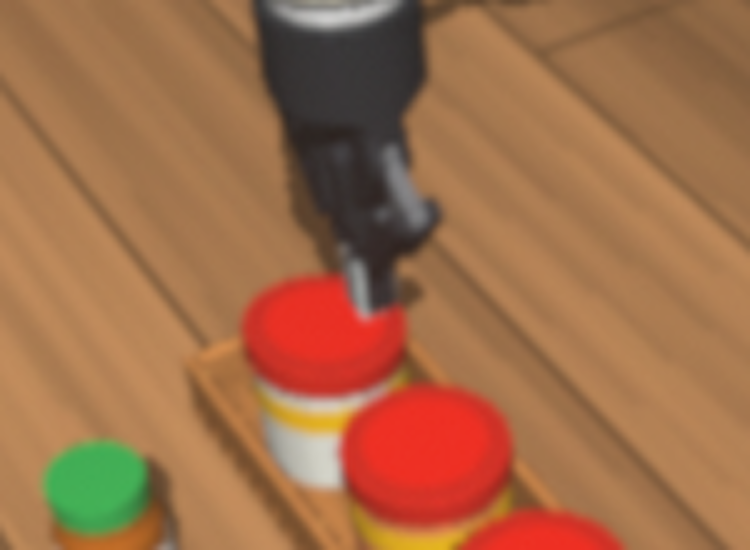

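The fingertips stand on the near part of lid 4, at about (370,310) in the crop, and may already be pushing it down. I'll press a little further.

```bash
python3 -m inch '{"xyz":[[0,0,0.025],[0,0,0.025],[0,0,0.025],[0,0,0],[0,0,0],[0,0,0],[0,0,0],[0,0,0],[0,0,0],[0,0,0]],"dr":[[0,0,0],[0,0,0],[0,0,0],[0,0,0],[0,0,0],[0,0,0],[0,0,0],[0,0,0],[0,0,0],[0,0,0]]}'
python3 - <<'E'
from bench import manip,eyes
import numpy as np
c=eyes.calibration("top")
def fit(p,d):
    v,u=np.indices(d.shape);X=np.stack([(u-c["cx"])/c["fx"]*d,(v-c["cy"])/c["fy"]*d,d],-1);W=(X-c["t"])@c["R"]
    for y in(.119,.014,-.091,-.196):
        m=(np.hypot(W[...,0]-.55,W[...,1]-y)<.038)&(p[...,0]>p[...,1]+60.)&(p[...,0]>p[...,2]+60.)&(W[...,2]>.07)&(W[...,2]<.105)
        q=W[m]-[.55,y,0];s,*_=np.linalg.lstsq(np.c_[q[:,:2],np.ones(len(q))],q[:,2],rcond=None);print(len(q),s.round(4),end=' | ')
    print()
f=np.load("top.npz");fit(f["p"],f["d"]);fit(*eyes.get_image("top"));fit(*eyes.get_image("top"))
o=manip.get_obs();print(o["contact_force"],o["torque"],o["time_s"])
E
```

```text
time_s: 10.2
tcp_pos: [0.5201, -0.1961, 0.0816]
ee_rot: [1.0, 0.0, 0.0, 0.0]
contact_force: [-2.1, 1.0, 5.6]
width: -0.0001
gripper_force: 2.7
633 [-0.0068  0.0091  0.0877] | 628 [-0.0061 -0.004   0.0888] | 624 [-0.0072  0.0051  0.0865] | 625 [0.0044 0.0025 0.0861] | 
637 [0.0024 0.0009 0.0879] | 629 [0.0076 0.0028 0.0889] | 625 [0.0069 0.0046 0.0864] | 366 [0.0734 0.0009 0.0842] | 
638 [-0.0117 -0.0006  0.0879] | 636 [ 0.0061 -0.012   0.0889] | 619 [ 0.0034 -0.0097  0.0865] | 362 [0.0956 0.0141 0.0839] | 
[-1.51667525  0.60800783  4.64604424] [ 0.08137457  0.26471489 -0.00701059] 10.3
```

Lid 4 is the loose one. It gave about 5 mm under 5 N, and its depth plane is tilted about 0.085 rad while the other three stay flat. Next I'll lift off, move to its middle and press.

```bash
python3 -m inch '{"xyz":[[0,0,-0.3],[0,0,-0.4],[0.5,0,0],[0.5,0,0],[0.48,-0.03,0],[0,0,0.1],[0,0,0.1],[0,0,0.1],[0,0,0],[0,0,0]],"dr":[[0,0,0],[0,0,0],[0,0,0],[0,0,0],[0,0,0],[0,0,0],[0,0,0],[0,0,0],[0,0,0],[0,0,0]]}'
python3 - <<'E'
from bench import manip,eyes
import numpy as np
c=eyes.calibration("top");p,d=eyes.get_image("top")
v,u=np.indices(d.shape);X=np.stack([(u-c["cx"])/c["fx"]*d,(v-c["cy"])/c["fy"]*d,d],-1);W=(X-c["t"])@c["R"]
E
```

```text
time_s: 11.3
tcp_pos: [0.549, -0.1953, 0.089]
ee_rot: [1.0, 0.0, -0.0, -0.0]
contact_force: [-0.0, 0.6, 0.1]
width: 0.0002
gripper_force: 0.0
```

```bash
python3 -m inch '{"xyz":[[0,0,0.05],[0,0,0.05],[0,0,0.05],[0,0,0.05],[0,0,0.03],[0,0,0],[0,0,0],[0,0,0],[0,0,0],[0,0,0]],"dr":[[0,0,0],[0,0,0],[0,0,0],[0,0,0],[0,0,0],[0,0,0],[0,0,0],[0,0,0],[0,0,0],[0,0,0]]}'
```

```text
time_s: 12.35
tcp_pos: [0.5495, -0.1954, 0.0847]
ee_rot: [1.0, 0.0, 0.0, 0.0]
contact_force: [-0.4, 0.7, 1.5]
width: -0.0001
gripper_force: 0.7
```

```bash
python3 -m inch '{"xyz":[[0,0,0.05],[0,0,0.05],[0,0,0.05],[0,0,0],[0,0,0],[0,0,0],[0,0,0],[0,0,0],[0,0,0],[0,0,0]],"dr":[[0,0,0],[0,0,0],[0,0,0],[0,0,0],[0,0,0],[0,0,0],[0,0,0],[0,0,0],[0,0,0],[0,0,0]]}'
```

```text
time_s: 13.35
tcp_pos: [0.5496, -0.1954, 0.0817]
ee_rot: [1.0, 0.0, 0.0, 0.0]
contact_force: [-1.6, -0.1, 5.0]
width: -0.0002
gripper_force: 2.5
```

```bash
python3 -m inch '{"xyz":[[0,0,0.03],[0,0,0.03],[0,0,0],[0,0,0],[0,0,0],[0,0,0],[0,0,0],[0,0,0],[0,0,0],[0,0,0]],"dr":[[0,0,0],[0,0,0],[0,0,0],[0,0,0],[0,0,0],[0,0,0],[0,0,0],[0,0,0],[0,0,0],[0,0,0]]}'
```

```text
time_s: 14.35
tcp_pos: [0.5496, -0.1954, 0.0808]
ee_rot: [1.0, 0.0, 0.0, 0.0]
contact_force: [-2.3, 0.4, 6.9]
width: 0.0002
gripper_force: 3.4
```

```bash
python3 -m inch '{"xyz":[[0,0,0.03],[0,0,0],[0,0,0],[0,0,0],[0,0,0],[0,0,0],[0,0,0],[0,0,0],[0,0,0],[0,0,0]],"dr":[[0,0,0],[0,0,0],[0,0,0],[0,0,0],[0,0,0],[0,0,0],[0,0,0],[0,0,0],[0,0,0],[0,0,0]]}'
cat > fit.py <<'E'
from bench import manip,eyes
import numpy as np
c=eyes.calibration("top")
for k in range(4):
    p,d=eyes.get_image("top")
    v,u=np.indices(d.shape);X=np.stack([(u-c["cx"])/c["fx"]*d,(v-c["cy"])/c["fy"]*d,d],-1);W=(X-c["t"])@c["R"]
    m=(np.hypot(W[...,0]-.55,W[...,1]+.196)<.038)&(p[...,0]>p[...,1]+60.)&(p[...,0]>p[...,2]+60.)&(W[...,2]>.07)&(W[...,2]<.105)
    q=W[m]-[.55,-.196,0];s,*_=np.linalg.lstsq(np.c_[q[:,:2],np.ones(len(q))],q[:,2],rcond=None);print(len(q),s.round(4),manip.get_obs()["contact_force"].round(1))
E
python3 fit.py
```

```text
time_s: 15.35
tcp_pos: [0.5496, -0.1955, 0.0807]
ee_rot: [1.0, 0.0, 0.0, 0.0]
contact_force: [-3.4, 0.9, 10.0]
width: -0.0001
gripper_force: 4.8
213 [-0.0053  0.0081  0.0811] [-4.   1.   9.2]
213 [-0.0076  0.0077  0.0812] [-3.9  1.2  8.9]
211 [-0.0026  0.0083  0.0812] [-3.9  1.3  9.9]
212 [ 0.0046 -0.0199  0.0813] [-3.8 -0.  10.3]
```

Lid 4 is home: it has dropped 5 mm (0.0861 to 0.0811) and its fitted plane is level. The finger has stopped moving down while the force rose to about 9.5 N, so it is on a hard stop. I'm handing in while still pressing.

```bash
python3 -c "
from bench import finish_job
print(finish_job())"
```

```text
the job is handed in; nothing more can be done
None
```

Lid 4, the rightmost, was the loose one: it tipped about 0.085 rad under 5 N at the rim, and I handed the job in at about 15.6 s with it pressed home, level and still held down at about 9.5 N; the candlestick, jar and carton were not touched.

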